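# Reverse the tabletop pottery wheel with a screwdriver

### The job

Set the tabletop pottery wheel to run the other way: take the orange flat screwdriver from the wooden rack, fit its blade in the slot of the round yellow switch on the wheel's deck, and turn the switch a quarter turn clockwise (seen from above) so that its white pointer goes from the red dot to the blue dot. Then stand the screwdriver back upright in its empty hole in the rack, fully down. Turn the switch with the screwdriver only, keep the gripper off the wheel unit, and do not disturb the clay bowl or the trimming tool.

Things in the scene. Friction and masses are not known exactly. Their poses are not given: they have to be found in the camera images.
- driver: Flat screwdriver, 170 mm long, 85 to 170 g, standing tip down in a rack hole. Origin: centre of the blade's tip; z points up to the handle, x runs across the blade. Blade 16 mm wide (x), 3 mm thick (y), 22 mm long; shank 8 mm in diameter up to z = 70 mm; black collar 36 mm in diameter, z = 70 to 76 mm, resting on the rack; then the handle.
- driver_handle (a point): Middle of the screwdriver's orange handle, 120 mm above its tip, axes as driver. The handle is square, 28 x 28 mm, its flats facing x and y, from 76 to 164 mm above the tip, with a black end cap to 170 mm. Black ribs on the flats stand out 0.4 mm, for looks only.
- selector_slot (a point): Round yellow slotted switch: this point is on its vertical axis, level with its flat top (84 mm above the table). The frame turns with it: x runs along the slot towards the white pointer. Cap 44 mm in diameter, 14 mm high; pointer to 32 mm from the axis. Slot right across the cap, 5.5 mm wide, 11 mm deep, mouth chamfered to 10.5 mm. The switch follows the screwdriver's blade about 0.16 rad late.
- selector (a joint): Angle of the switch, rad: 0 with the pointer at the red dot, growing clockwise seen from above, 1.571 with the pointer at the blue dot; end stops at 0 and 1.6. It starts at 0 to 0.1. Friction of about 0.12 N m; it stays where it is left.
- wheel: Tabletop pottery wheel unit, fixed during a run: white housing 210 mm (its x) by 320 mm (its y), deck 70 mm above the table. Origin: centre of its underside, at table height. The switch stands at x = -30, y = -110 mm. A metal wheel head, 170 mm in diameter, top at 104 mm, stands at x = 0, y = 65 mm and does not turn.
- wheel_dots (a point): Point on the deck under the switch's axis, axes as wheel: the red dot lies 42 mm from it towards +x, the blue dot 42 mm towards -y.
- rack_hole0 (a point): One of two square through holes, 22 x 22 mm, in the wooden rack: centre of its mouth, 92 mm above the table. The rack is fixed during a run, 80 mm (x) by 190 mm (y), top plate 18 mm thick, open beneath; holes 100 mm apart along y. When the screwdriver stands fully down, its tip is 70 mm below the mouth.
- rack_hole1 (a point): The other hole of the rack, like rack_hole0, 100 mm from it towards the rack's +y.
- looptool: Clay trimming tool with a short round wooden handle 27 mm in diameter, 120 mm long in all, standing upright in the other hole, its top 142 mm above the table; to be left alone. Origin at the lower end of its metal loop; brass collar 36 mm in diameter from 70 to 76 mm above that.
- bowl: Unfired clay bowl on the wheel head, 120 mm across, 55 mm high, to be left alone. Origin: centre of its underside.
Things that resemble listed ones, but are neither listed nor needed, are in the scene too. What is shaped like the driver but purple is not meant.

How it is judged (in metres and radians):
On the way, in this order (a step that is already met when the one before it is completed fails the run):
1. the screwdriver's blade is in the slot of the switch (z of driver in the frame of selector_slot below -0.004 m and horizontal distance between driver and selector_slot below 0.01 m and angle between the x axis of driver and the x axis of selector_slot, either way round below 0.35 rad), for 0.2 s.
2. the switch has been turned to the blue dot with the blade still in the slot (value of joint selector above 1.3 rad and z of driver in the frame of selector_slot below -0.002 m and horizontal distance between driver and selector_slot below 0.012 m), for 0.1 s.
At the end, for the whole second after the job is handed in: The switch stands at 1.3 rad or more (within about 15 degrees of the blue dot, or past it up to its stop); the screwdriver stands in a rack hole, its tip within 12 mm of the hole's centre and at least 62 mm below its mouth, within 0.15 rad of upright, at rest and released (value of joint selector above 1.3 rad and ((horizontal distance between driver and rack_hole0 below 0.012 m and z of driver in the frame of rack_hole0 below -0.062 m) or (horizontal distance between driver and rack_hole1 below 0.012 m and z of driver in the frame of rack_hole1 below -0.062 m)) and angle between driver's own z axis and vertical below 0.15 rad and linear speed of driver below 0.03 m/s); the robot touches nothing.
It fails at once if the gripper or arm touches the wheel unit or its switch (more than 1 N) (contact force between any of the fingers, the arm and wheel above 1 N).
It fails at once if the bowl is moved more than 30 mm (distance of bowl from where it was at the start of the episode above 0.03 m).
It fails at once if the trimming tool is moved more than 30 mm or tipped by more than 0.3 rad (distance of looptool from where it was at the start of the episode above 0.03 m or angle between looptool's own z axis and vertical above 0.3 rad).
It also fails if it takes over 59 s, if anything falls off the work surface, if the arm or the gripper's body presses on something with over 40 N, if the wrist force passes 120 N, or if a joint passes its speed limit or range.

### The arm

A 6-joint arm with a two-finger parallel gripper is mounted at the origin on the work surface. World frame = base frame: x ahead of the robot, y to its left, z up, the work surface at z = 0. Lengths are in m, angles in degrees, forces in N, time in s.
With the tool pointing down it reaches from about 0.275 to 0.85 m from the base axis. Payload 5.2 kg.
Tool frame: the origin (TCP) lies midway between the tips of the shut fingers; the grasp point (between the pads) lies 19 mm behind it; x points along the fingers, z is the direction in which the jaws open and shut, and the axes are right-handed (so a half turn about x gives the same grasp; the last joint's range is limited). The gripper opens to 85 mm and grips with 20 to 120 N. Pads are 22 mm wide; open, the fingers measure 114 mm over their backs; the gripper's body (76 mm by 85 mm) begins 54 mm behind the grasp point. The pads swing forward as they close: fully open they stand 13 mm farther back than shut.
Start: joints at [-87.88, 14.817, 87.949, -0, 77.235, -11.62], TCP at [0.131, -0.534, 0.199] pointing down, gripper open.
Joint ranges: [-179.93, 179.93], [-52.35, 119.4], [10.71, 147.94], [-69.91, 249.91], [12.55, 155.21], [-178.61, 178.61]. Speed limits (degrees/s): [147.25, 147.25, 180, 180, 180, 180].

### API

Orientations are given as [roll, pitch, yaw] about the fixed x, y, z axes, in that order (R = Rz(yaw) Ry(pitch) Rx(roll)).
In Python, from station import arm, snapshot, calibration, hand_in gives the robot as it stands. The module is installed in compiled form; this text tells all that it offers.
- The arm moves only by the shell command python3 -m crank 'ROWS' [FORCE]. ROWS is JSON, a list of rows, each a list of 7 numbers: the opening in per cent of the stroke, from 0 (shut) to 100 (fully open), then the shift along the tool's x, y, z in m, then the turn, a rotation vector about the tool's x, y, z in rad. A call has exactly 10 rows; each row is the pose to reach, as a shift and turn from the pose commanded when the call began, along the tool's axes at that moment; what a row does not reach only later rows make up. A row lasts 1/10 s, in which the tool goes at most 50 mm and 8.59 degrees, less where a joint would pass 70% of its speed; a pose out of reach is approached as far as the arm can. A call with a gripper value outside its range is refused whole. The fingers move at their own pace and stop on an object; FORCE is the grip in N (left out, the last holds). Time passes only in rows, so rows that repeat a pose let the fingers close, or fill a call up. It gives the time, the measured TCP pose, the force and the opening at its end, in the units of the state.
- arm.state(): the state, without advancing time (a new reading comes with each control period).
- snapshot(name): name is "side" or "top"; returns the picture (384x512x3 uint8, blue, green, red); there is no depth.
- calibration(name): a dict with "K" (3x3 intrinsics, pixels), "k1" (the pictures are not rectified: a ray, as slopes to the right and down, at radius r is drawn at 1 + k1 r^2 times it, then the intrinsics apply), "rvec" (rotation vector, rad) and "tvec" (3), from world to camera coordinates, as OpenCV has them. Camera axes: x right, y down, z forward; pixel columns grow to the right and rows downward; lengths in m; the calibration is good to about 2 mm. A picture is of the moment at which its call begins. calibration takes no time and is no camera call.
- hand_in(): hands the job in, once; it reports no verdict.
The state is a dict: "time": time; "q": joint angles; "qvel": joint speeds; "joint_torque": joint torques, N m; "tcp_pos": TCP position; "tcp_rot": TCP orientation; "ft_force": force on the tool from outside, world axes, zero at the start; "moment": the same for the moment, N m; "opening": finger opening in m.
Only numpy, scipy, OpenCV 4.12 (cv2) and the standard library are available. Lean on these libraries where they do the work, as an engineer would, in place of code of your own. Each camera call takes 0.05 s, during which the arm holds its last target.

## Working session

There is one attempt and no reset: what is moved stays moved. The work goes in short steps, Python scripts to look and compute and a shell command to move; the robot and the scene stay as the last step left them, time stands still between calls to the robot, and variables do not carry over. Pictures are saved under pics/ and viewed, and the job is handed in when it is done.

```bash
mkdir -p pics; python3 - <<'E'
from station import arm, snapshot, calibration
import cv2
for n in("side","top"):
    cv2.imwrite(f"pics/{n}0.png",snapshot(n)); print(n,calibration(n))
print(arm.state())
E
```

```text
side {'K': array([[376.80059482,   0.        , 257.86406627],
       [  0.        , 376.80059482, 190.21872504],
       [  0.        ,   0.        ,   1.        ]]), 'k1': 0.019989473710270784, 'rvec': array([ 0.73470263, -2.43162975,  1.31447573]), 'tvec': array([0.42681661, 0.23773535, 0.57378351])}
top {'K': array([[479.11947074,   0.        , 257.20678035],
       [  0.        , 479.11947074, 192.15307727],
       [  0.        ,   0.        ,   1.        ]]), 'k1': -0.02582109373864534, 'rvec': array([ 2.17801768, -2.18629276,  0.07924128]), 'tvec': array([0.00597011, 0.51814499, 1.0406685 ])}
{'time': 0.1, 'q': array([-8.78806155e+01,  1.48561332e+01,  8.80040960e+01,  7.72330017e-04,
        7.72356819e+01, -1.16205339e+01]), 'qvel': array([ 0.08790529, -0.10907934, -0.25528717,  0.08847008, -0.14213885,
        0.04635991]), 'joint_torque': array([ 1.44030444e-03, -4.46975148e+01, -2.91245466e+01, -3.01525379e-04,
        6.13232260e-03, -1.37938889e-05]), 'tcp_pos': array([ 0.13063239, -0.53372036,  0.197753  ]), 'tcp_rot': array([167.92967075,  89.90408592,  91.66941781]), 'ft_force': array([ 0.58899187, -0.30240234, -0.41262166]), 'moment': array([-0.03452014,  0.00095874,  0.01829419]), 'opening': 0.08525065190732853}
```

View pics/side0.png

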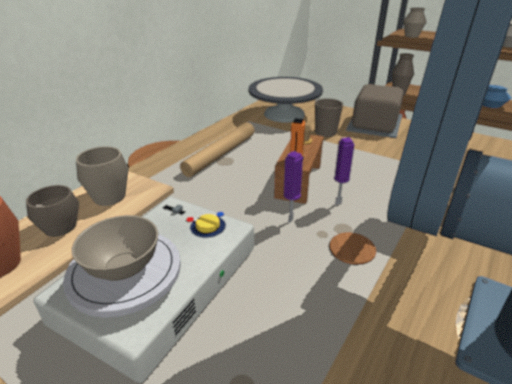

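View pics/top0.png

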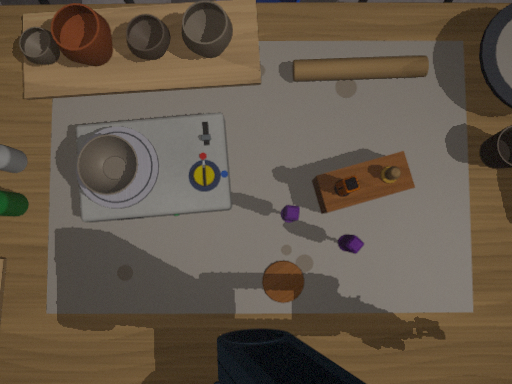

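```bash
cat > h.py <<'E'
import numpy as np,cv2
from station import arm,snapshot,calibration
def ray(n,uv):
    c=calibration(n);K=c["K"];p=(np.array(uv,float)-K[:2,2])/[K[0,0],K[1,1]]
    s=p.copy()
    for _ in range(20): s=p/(1+c["k1"]*(s@s))
    R=cv2.Rodrigues(c["rvec"])[0]
    return -R.T@c["tvec"],R.T@np.r_[s,1]
def atz(n,uv,z):
    o,d=ray(n,uv);return o+d*(z-o[2])/d[2]
def proj(n,P):
    c=calibration(n);P=np.atleast_2d(P)
    R=cv2.Rodrigues(c["rvec"])[0]
    q=P@R.T+c["tvec"];s=q[:,:2]/q[:,2:];s=s*(1+c["k1"]*(s**2).sum(1))[:,None]
    return s*c["K"][0,0]+c["K"][:2,2]
def tri(uv1,uv2):
    o1,d1=ray("side",uv1);o2,d2=ray("top",uv2)
    A=np.c_[d1,-d2];t=np.linalg.lstsq(A,o2-o1,rcond=None)[0]
    a=o1+d1*t[0];b=o2+d2*t[1];return (a+b)/2,np.linalg.norm(a-b)
def crop(src,dst,x0,y0,w,h,f):
    im=src if not isinstance(src,str) else cv2.imread(src)
    cv2.imwrite(dst,cv2.resize(im[y0:y0+h,x0:x0+w],None,fx=f,fy=f,interpolation=cv2.INTER_CUBIC))
E
python3 - <<'E'
from h import *
crop("pics/top0.png","pics/t_rack.png",305,145,115,75,6)
crop("pics/top0.png","pics/t_sw.png",160,110,80,75,8)
crop("pics/side0.png","pics/s_rack.png",260,105,110,110,5)
crop("pics/side0.png","pics/s_sw.png",150,190,110,80,7)
E
```

```text
(no output)
```

View pics/t_rack.png

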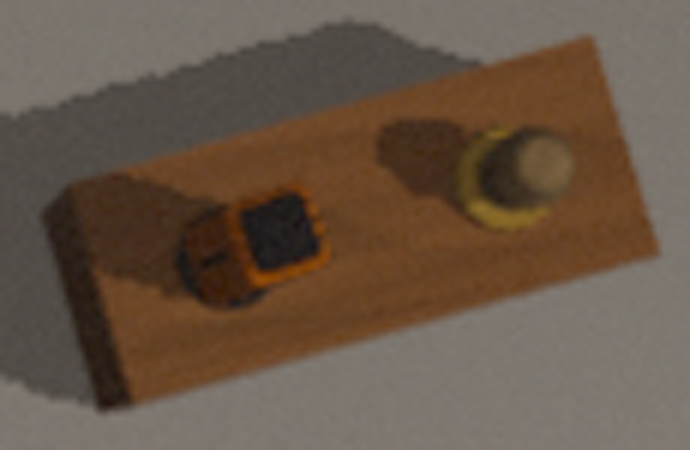

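View pics/t_sw.png

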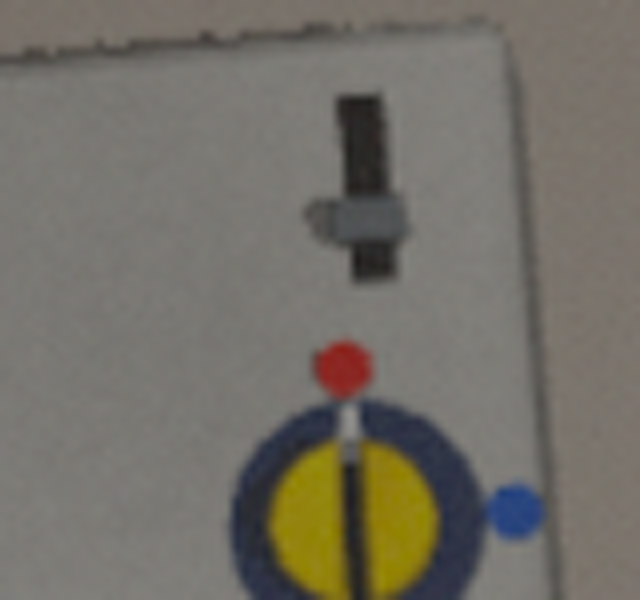

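View pics/s_rack.png

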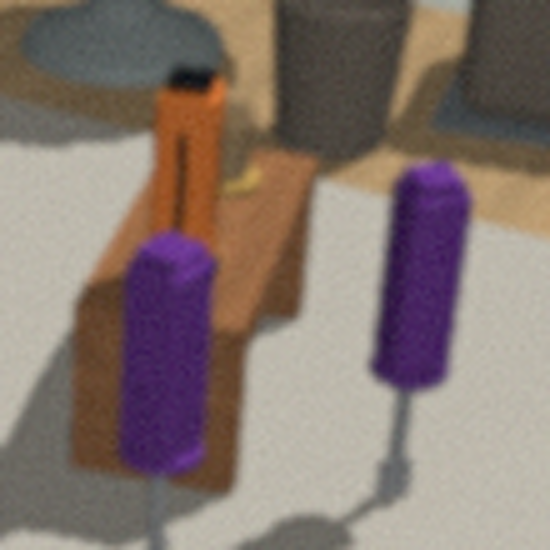

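View pics/s_sw.png

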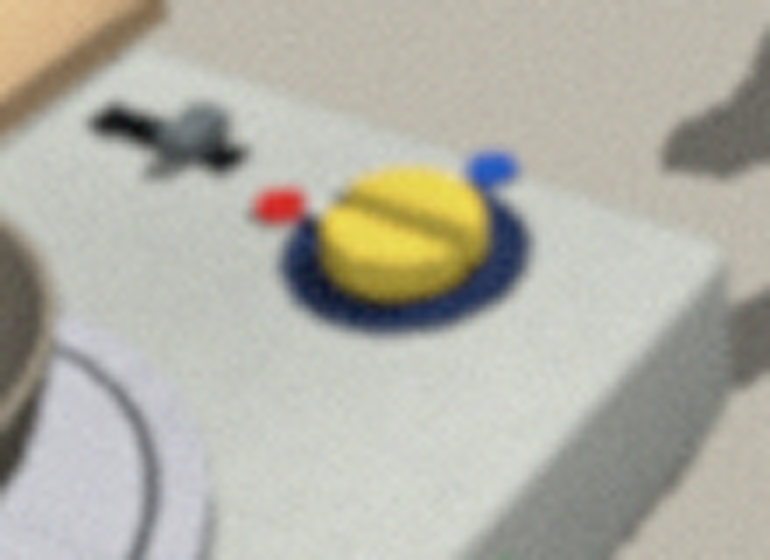

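```bash
python3 - <<'E'
from h import *
from scipy.optimize import least_squares
f=lambda x0,y0,k,u:[x0+(u[0]+.5)/k-.5,y0+(u[1]+.5)/k-.5]
P=np.array([atz("top",f(305,145,6,u),.092)[:2] for u in [(72,187),(592,37),(658,255),(133,405)]])
print(P, np.linalg.norm(P-np.roll(P,-1,0),axis=1))
c=np.array([[40,95],[40,-95],[-40,-95],[-40,95]])/1e3
R=lambda a:np.array([[np.cos(a),-np.sin(a)],[np.sin(a),np.cos(a)]])
r=least_squares(lambda p:((c@R(p[2]).T+p[:2])-P).ravel(),[P[:,0].mean(),P[:,1].mean(),0])
print("rack",r.x[:2],np.degrees(r.x[2]),r.fun)
for s in(1,-1): print("hole",r.x[:2]+R(r.x[2])@[0,s*.05])
C=np.array([atz("top",f(305,145,6,u),.192)[:2] for u in [(240,206),(300,188),(326,255),(264,274)]])
print("cap",C.mean(0),np.linalg.norm(C-np.roll(C,-1,0),axis=1))
d=C[0]-C[1];print("capang",np.degrees(np.arctan2(d[1],d[0]))-90);d=C[0]-C[3];print(np.degrees(np.arctan2(d[1],d[0])))
print("loop top",atz("top",f(305,145,6,(545,165)),.142))
im=cv2.imread("pics/top0.png")
hsv=cv2.cvtColor(im,cv2.COLOR_BGR2HSV)
def cen(lo,hi,x0,x1,y0,y1,z,n="top",h=hsv):
    m=cv2.inRange(h,lo,hi);k=np.zeros_like(m);k[y0:y1,x0:x1]=m[y0:y1,x0:x1];ys,xs=np.nonzero(k)
    print(len(xs),xs.mean(),ys.mean(),atz(n,(xs.mean(),ys.mean()),z));return xs,ys
cen((20,120,80),(35,255,255),180,230,150,200,.084)
cen((0,120,80),(8,255,255),190,215,145,165,.070)
cen((100,120,100),(125,255,255),215,235,165,185,.070)
cen((130,80,30),(160,255,255),270,310,200,225,.17)
cen((130,80,30),(160,255,255),335,370,230,255,.17)
crop("pics/top0.png","pics/t_sw2.png",180,145,60,60,10)
crop("pics/top0.png","pics/t_wh.png",65,100,180,130,4)
E
```

```text
[[ 0.54622961 -0.11895829]
 [ 0.59781634 -0.29994164]
 [ 0.52196455 -0.32070062]
 [ 0.47109879 -0.13888765]] [0.18819182 0.07864114 0.18879428 0.07772914]
rack [ 0.53427733 -0.21962205] 15.667340148791347 [ 9.06640622e-04  1.60866020e-03  6.29722226e-04 -3.48702453e-04
 -5.46154288e-04 -1.19384964e-03 -9.90208560e-04 -6.61081028e-05]
hole [ 0.52077474 -0.17147976]
hole [ 0.54777991 -0.26776434]
cap [ 0.52149673 -0.17164591] [0.0194969  0.02220185 0.0201509  0.02227296]
capang 16.478388160088727
18.457552433569536
loop top [ 0.54746382 -0.2679985   0.142     ]
298 203.76174496644296 174.74496644295303 [0.55013794 0.11513041 0.084     ]
34 202.5 155.7058823529412 [0.59231824 0.11960926 0.07      ]
31 223.93548387096774 173.41935483870967 [0.55434826 0.07407117 0.07      ]
245 290.0938775510204 213.24081632653062 [ 0.46663548 -0.05836166  0.17      ]
336 350.01785714285717 243.10416666666666 [ 0.40993692 -0.17080026  0.17      ]
```

View pics/t_sw2.png

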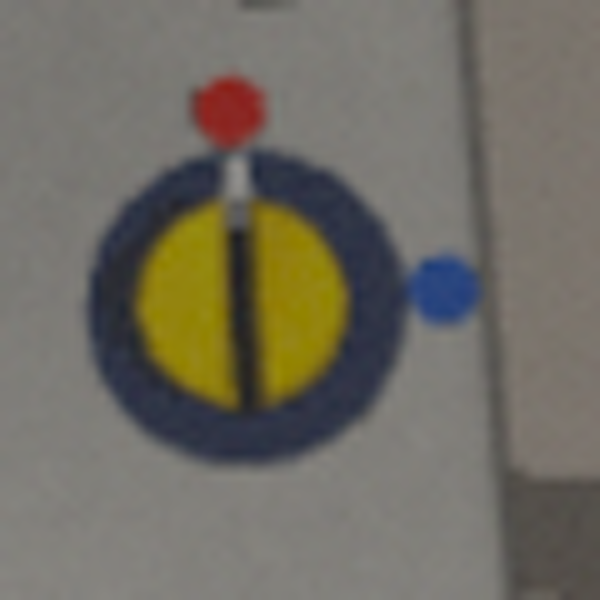

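View pics/t_wh.png

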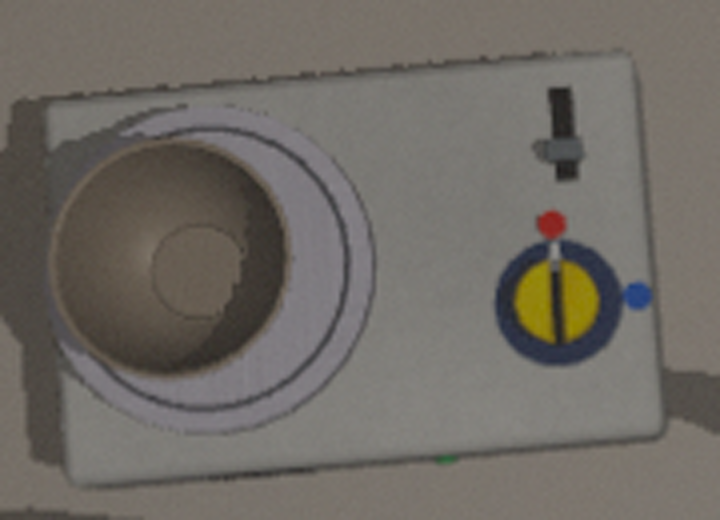

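```bash
cat >> h.py <<'E'
from scipy.spatial.transform import Rotation as Ro
def st():
    s=arm.state();R=Ro.from_euler("xyz",s["tcp_rot"],degrees=True).as_matrix();return s,R
def plan(pos,yaw):
    "shift and rotvec in tool axes from present pose to TCP pos, tool down with jaw axis(z) at world yaw deg"
    s,R=st();y=np.radians(yaw)
    x=np.array([0,0,-1.]);z=np.array([np.cos(y),np.sin(y),0]);T=np.c_[x,np.cross(z,x),z]
    print("t",s["time"],"tcp",s["tcp_pos"].round(4),"jawyaw",np.degrees(np.arctan2(R[1,2],R[0,2])).round(2),"tilt",R[:,0].round(4),"q",s["q"].round(1),"F",s["ft_force"].round(1),"op",round(s["opening"],4))
    print("shift",(R.T@(np.array(pos)-s["tcp_pos"])).round(4),"turn",Ro.from_matrix(R.T@T).as_rotvec().round(4))
E
python3 - <<'E'
from h import *
plan([.521,-.1715,.3],16.5)
s,R=st();print(R.round(3))
o=lambda a,b:print(a,tri(*b))
o("purp1",((293,155),(291,211)));o("purp2",((345,141),(353,243)))
E
```

```text
t 0.1 tcp [ 0.1306 -0.5337  0.1978] jawyaw -76.26 tilt [-0.      0.0017 -1.    ] q [-87.9  14.9  88.    0.   77.2 -11.6] F [ 0.6 -0.3 -0.4] op 0.0853
shift [-0.1017  0.4653 -0.2593] turn [-1.619e+00 -1.000e-03 -1.600e-03]
[[-0.     0.971  0.238]
 [ 0.002  0.238 -0.971]
 [-1.     0.    -0.002]]
purp1 (array([ 0.47040315, -0.06077822,  0.16517225]), np.float64(0.0014338223767427392))
purp2 (array([ 0.40968826, -0.17762406,  0.16445914]), np.float64(0.0005238800297847719))
```

```bash
python3 -m crank '[[100,-0.02,0.02,-0.01,-0.1,0,0],[100,-0.04,0.05,-0.03,-0.2,0,0],[100,-0.06,0.09,-0.05,-0.3,0,0],[100,-0.08,0.13,-0.07,-0.44,0,0],[100,-0.1,0.17,-0.09,-0.58,0,0],[100,-0.1,0.21,-0.115,-0.72,0,0],[100,-0.1,0.25,-0.14,-0.86,0,0],[100,-0.1,0.29,-0.16,-1.0,0,0],[100,-0.1,0.33,-0.18,-1.1,0,0],[100,-0.1,0.36,-0.2,-1.2,0,0]]'
python3 -c "
from h import *
plan([.521,-.1715,.25],16.5)"
```

```text
time: 1.1
tcp_pos: [0.4343, -0.2526, 0.2981]
tcp_rot: [102.0, 90.0, 94.8]
ft_force: [0.1, -0.4, -0.3]
opening: 0.0853
t 1.1 tcp [ 0.4343 -0.2526  0.2981] jawyaw -7.21 tilt [-0.e+00  6.e-04 -1.e+00] q [-42.9   7.   83.9   0.   89.1 -35.7] F [ 0.1 -0.4 -0.3] op 0.0853
shift [0.0482 0.0913 0.0758] turn [-0.4138 -0.     -0.0006]
```

```bash
python3 -m crank '[[100,0,0.02,0.015,-0.1,0,0],[100,0,0.045,0.035,-0.2,0,0],[100,0,0.07,0.055,-0.3,0,0],[100,0.0,0.085,0.07,-0.38,0,0],[100,0.0,0.0913,0.0758,-0.405,0,0],[100,0.01,0.0913,0.0758,-0.405,0,0],[100,0.02,0.0913,0.0758,-0.405,0,0],[100,0.03,0.0913,0.0758,-0.405,0,0],[100,0.04,0.0913,0.0758,-0.405,0,0],[100,0.048,0.0913,0.0758,-0.405,0,0]]'
python3 -c "
from h import *
plan([.521,-.1715,.133],16)
cv2.imwrite('pics/top1.png',snapshot('top'));crop(snapshot('side'),'pics/side1.png',200,50,200,160,4)
crop('pics/top1.png','pics/top1c.png',250,100,200,140,4)"
```

```text
time: 2.1
tcp_pos: [0.5191, -0.1743, 0.2492]
tcp_rot: [138.3, 89.9, 153.9]
ft_force: [-1.1, 0.3, 0.2]
opening: 0.0853
t 2.1 tcp [ 0.5191 -0.1743  0.2492] jawyaw 15.61 tilt [-1.1e-03  5.0e-04 -1.0e+00] q [-30.2  13.   83.3  -0.   83.8 -45.8] F [-1.1  0.3  0.2] op 0.0853
shift [0.1162 0.0021 0.0027] turn [-0.0068 -0.0009 -0.0008]
```

View pics/side1.png

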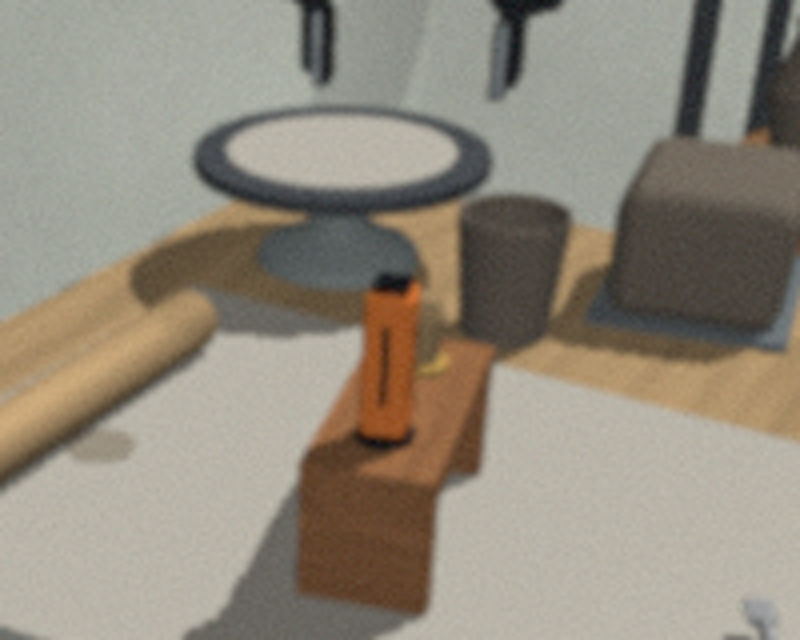

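View pics/top1c.png

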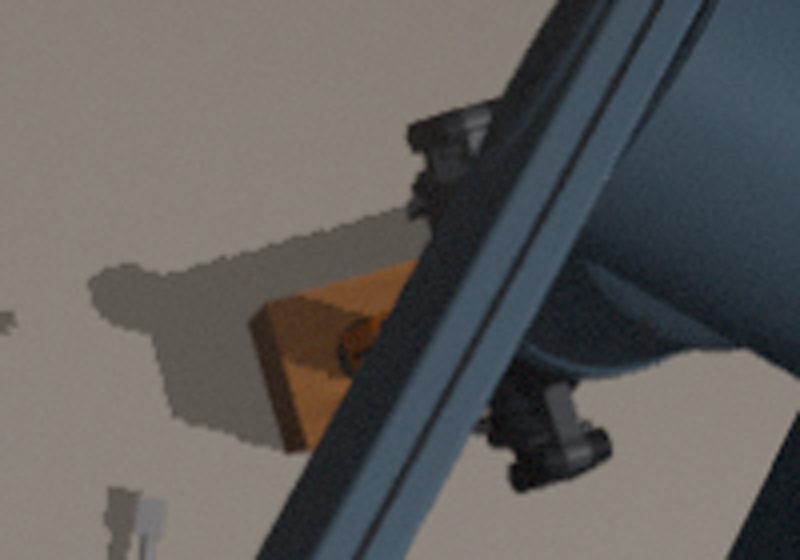

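```bash
python3 -c "
from h import *
cv2.imwrite('pics/side2.png',snapshot('side'))"
```

```text
(no output)
```

View pics/side2.png

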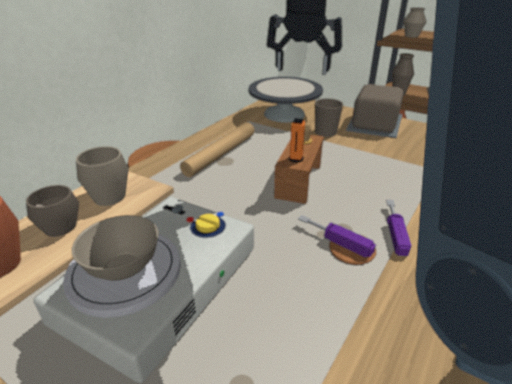

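View pics/top1.png

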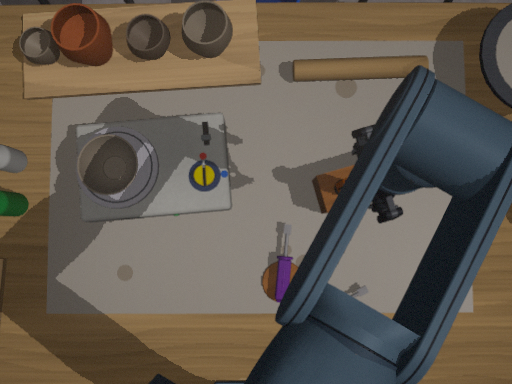

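```bash
python3 -m crank '[[100,0.01,0,0,0,0,0],[100,0.02,0,0,0,0,0],[100,0.03,0,0,0,0,0],[100,0.04,0,0,0,0,0],[100,0.05,0,0,0,0,0],[100,0.05,0,0,0,0,0],[100,0.05,0,0,0,0,0],[100,0.05,0,0,0,0,0],[100,0.05,0,0,0,0,0],[100,0.05,0,0,0,0,0]]'
python3 -c "
from h import *
plan([.521,-.1715,.133],16)
crop(snapshot('side'),'pics/side3.png',240,70,120,110,5)"
```

```text
time: 3.25
tcp_pos: [0.5202, -0.174, 0.201]
tcp_rot: [-47.1, 89.9, -31.4]
ft_force: [-0.4, 0.4, 0.0]
opening: 0.0852
t 3.25 tcp [ 0.5202 -0.174   0.201 ] jawyaw 15.7 tilt [ 8.e-04 -5.e-04 -1.e+00] q [-30.1  14.5  88.   -0.   77.4 -45.8] F [-0.4  0.4  0. ] op 0.0852
shift [0.068  0.0022 0.0014] turn [-0.0052  0.0006  0.0007]
```

View pics/side3.png

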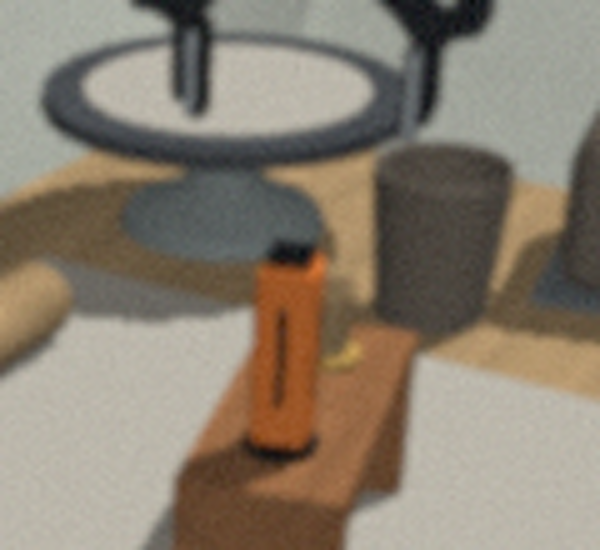

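```bash
python3 -c "
from h import *
for P in [(.5213,-.1716,.192),(.5202,-.174,.214),(.5202,-.174,.201),(.5202,-.174,.092)]:
  print(((proj('side',P)[0]-[240,70]+.5)*5-.5).round(1))
print(tri((240+292/5,70+247/5),(305+284/6,145+231/6)))
"
```

```text
[290.7 244.8]
[298.3 195.9]
[296.7 224.2]
[283.8 443.7]
(array([ 0.52070463, -0.17343746,  0.18951856]), np.float64(0.00034571890315242927))
```

```bash
python3 -c "
from h import *
print(atz('top',(376.9,172),.27),atz('top',(376.9,172),.3))
for u in [(279,70),(326,75)]: print(atz('side',u,.249),atz('side',u,.262),atz('side',u,.28))
crop(snapshot('side'),'pics/side4.png',230,0,130,120,5)
crop(snapshot('top'),'pics/top4.png',320,100,120,140,5)
"
```

```text
[ 0.53283919 -0.19955999  0.27      ] [ 0.5293439  -0.19207186  0.3       ]
[ 0.64795858 -0.29875832  0.249     ] [ 0.62398107 -0.25833463  0.262     ] [ 0.59078144 -0.20236337  0.28      ]
[ 0.53043421 -0.32280183  0.249     ] [ 0.51220756 -0.28120161  0.262     ] [ 0.48697066 -0.22360131  0.28      ]
```

View pics/side4.png

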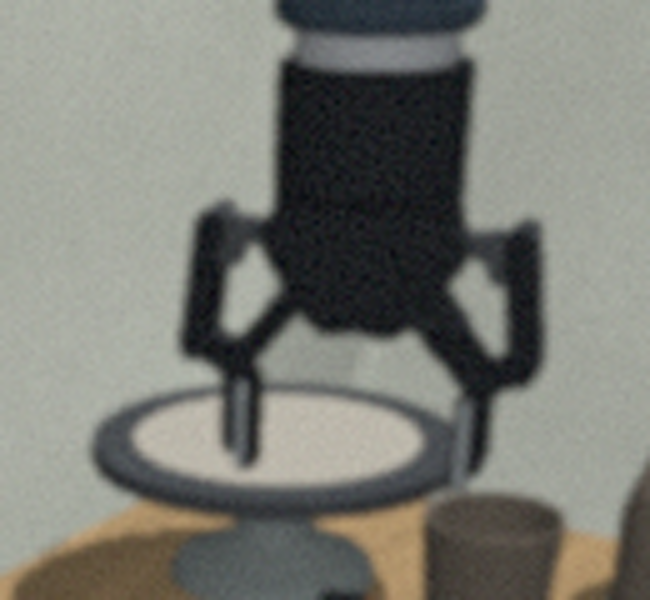

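View pics/top4.png

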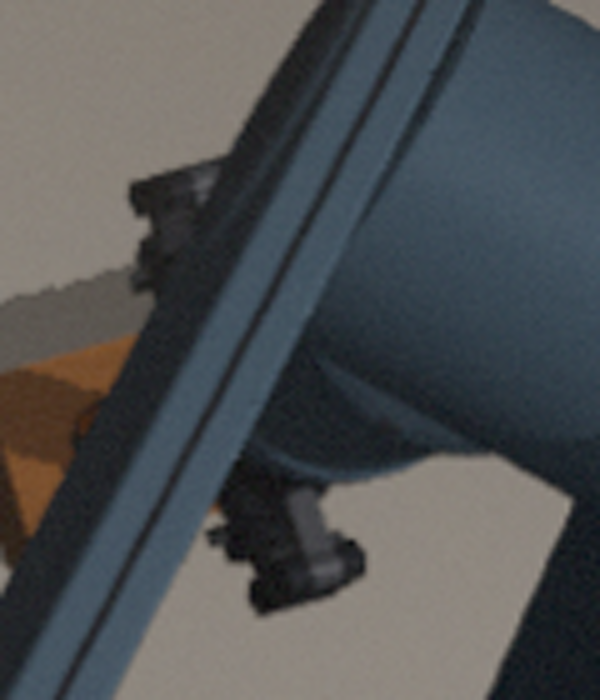

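```bash
python3 -c "
from h import *
print(tri((303,58),(369,176.2)))
for z in(.25,.27,.29,.31):print(atz('top',(369,176.2),z))
for z in(.2,.214,.23,.25):print(atz('side',(300.5,95.5),z))
for P in [(.5202,-.174,z) for z in (.2,.25,.3,.35)]: print(proj('side',P),proj('top',P))
"
```

```text
(array([ 0.51959396, -0.1744551 ,  0.32096598]), np.float64(0.001457889049886907))
[ 0.52788296 -0.19063671  0.25      ]
[ 0.52572908 -0.18598134  0.27      ]
[ 0.52357521 -0.18132598  0.29      ]
[ 0.52142134 -0.17667061  0.31      ]
[ 0.57746642 -0.2872962   0.2       ]
[ 0.55880177 -0.25105195  0.214     ]
[ 0.53747075 -0.20962995  0.23      ]
[ 0.51080697 -0.15785246  0.25      ]
[[298.90867937 114.87090651]] [[353.80316729 183.32596175]]
[[300.22224575  92.53666492]] [[359.52323297 180.64063551]]
[[301.63693567  68.57898002]] [[365.97150098 177.61305116]]
[[303.16554511  42.8015393 ]] [[373.2962058  174.17344997]]
```

```bash
python3 -m crank '[[0,0,0,0,0,0,0],[0,0,0,0,0,0,0],[0,0,0,0,0,0,0],[0,0,0,0,0,0,0],[0,0,0,0,0,0,0],[0,0,0,0,0,0,0],[0,0,0,0,0,0,0],[0,0,0,0,0,0,0],[0,0,0,0,0,0,0],[0,0,0,0,0,0,0]]'
python3 -c "
from h import *
plan([.521,-.1715,.133],16)
crop(snapshot('side'),'pics/side5.png',230,30,130,120,5)
print((proj('side',[(.5202,-.174,.201),(.5202,-.174,.22),(.5202,-.174,.23)])-[230,30]+.5)*5-.5)
"
```

```text
time: 4.4
tcp_pos: [0.5199, -0.1739, 0.2005]
tcp_rot: [162.5, 90.0, 178.2]
ft_force: [0.2, -0.1, -0.1]
opening: 0.0002
t 4.4 tcp [ 0.5199 -0.1739  0.2005] jawyaw 15.7 tilt [-1.e-04  0.e+00 -1.e+00] q [-30.1  14.6  88.   -0.   77.4 -45.8] F [ 0.2 -0.1 -0.1] op 0.0002
shift [0.0675 0.002  0.0017] turn [-0.0052 -0.0001 -0.    ]
[[346.67016479 424.19501755]
 [349.11353427 382.60350885]
 [350.42666612 360.2759644 ]]
```

View pics/side5.png

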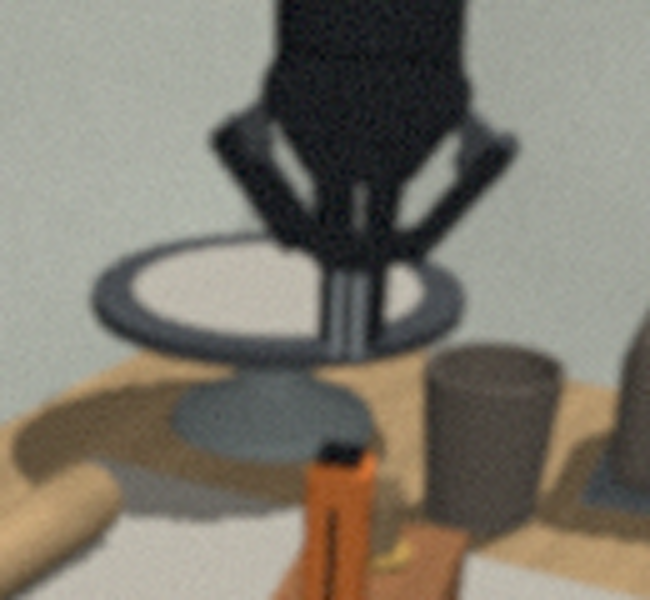

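```bash
python3 -m crank '[[100,0,0.002,0.0015,0,0,0],[100,0,0.002,0.0015,0,0,0],[100,0,0.002,0.0015,0,0,0],[100,0,0.002,0.0015,0,0,0],[100,0,0.002,0.0015,0,0,0],[100,0,0.002,0.0015,0,0,0],[100,0.005,0.002,0.0015,0,0,0],[100,0.012,0.002,0.0015,0,0,0],[100,0.02,0.002,0.0015,0,0,0],[100,0.028,0.002,0.0015,0,0,0]]' && python3 -m crank '[[100,0.01,0,0,0,0,0],[100,0.02,0,0,0,0,0],[100,0.03,0,0,0,0,0],[100,0.04,0,0,0,0,0],[100,0.05,0,0,0,0,0],[100,0.06,0,0,0,0,0],[100,0.067,0,0,0,0,0],[100,0.07,0,0,0,0,0],[100,0.07,0,0,0,0,0],[100,0.07,0,0,0,0,0]]'
python3 -c "
from h import *
plan([.521,-.1715,.103],16)
crop(snapshot('side'),'pics/side6.png',230,60,130,120,5)
"
```

```text
time: 5.45
tcp_pos: [0.5206, -0.1714, 0.1714]
tcp_rot: [132.0, 90.0, 147.7]
ft_force: [-0.1, 0.3, 0.4]
opening: 0.0856
time: 6.45
tcp_pos: [0.5211, -0.1717, 0.1028]
tcp_rot: [-46.0, 90.0, -30.3]
ft_force: [0.4, 0.7, 0.3]
opening: 0.0852
t 6.45 tcp [ 0.5211 -0.1717  0.1028] jawyaw 15.7 tilt [ 6.e-04 -4.e-04 -1.e+00] q [-29.9  19.4  95.8  -0.   64.7 -45.6] F [0.4 0.7 0.3] op 0.0852
shift [-0.0002  0.0002 -0.0001] turn [-0.0052  0.0005  0.0005]
```

View pics/side6.png

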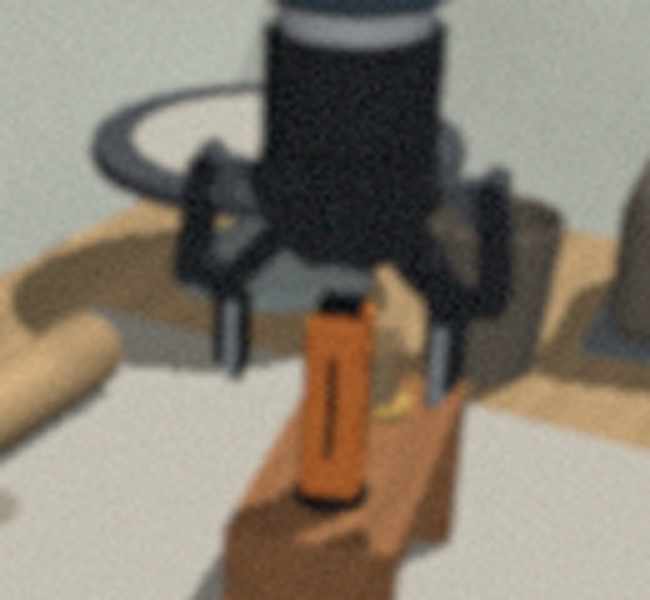

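```bash
python3 -m crank '[[0,0,0,0,0,0,0],[0,0,0,0,0,0,0],[0,0,0,0,0,0,0],[0,0,0,0,0,0,0],[0,0,0,0,0,0,0],[0,0,0,0,0,0,0],[0,0,0,0,0,0,0],[0,0,0,0,0,0,0],[0,0,0,0,0,0,0],[0,0,0,0,0,0,0]]' 90
python3 -c "
from h import *
plan([.521,-.1715,.103],16)
crop(snapshot('side'),'pics/side7.png',230,60,130,120,5)
"
```

```text
time: 7.5
tcp_pos: [0.521, -0.1716, 0.1028]
tcp_rot: [-40.9, 90.0, -25.2]
ft_force: [-0.6, 0.1, 4.5]
opening: 0.0269
t 7.5 tcp [ 0.521  -0.1716  0.1028] jawyaw 15.7 tilt [ 5.e-04 -2.e-04 -1.e+00] q [-29.9  19.4  95.8   0.   64.7 -45.6] F [-0.6  0.1  4.5] op 0.0269
shift [-0.0002  0.0001  0.    ] turn [-0.0052  0.0004  0.0004]
```

View pics/side7.png

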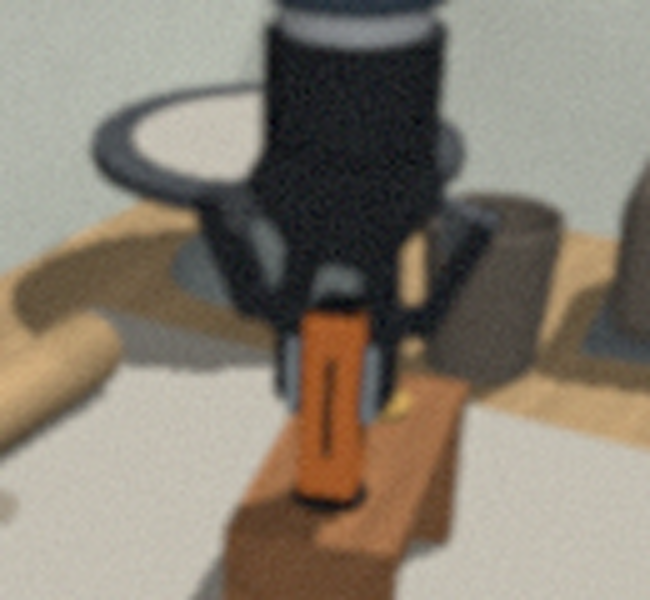

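```bash
python3 -m crank '[[0,-0.01,0,0,0,0,0],[0,-0.025,0,0,0,0,0],[0,-0.045,0,0,0,0,0],[0,-0.07,0,0,0,0,0],[0,-0.095,0,0,0,0,0],[0,-0.12,0,0,0,0,0],[0,-0.14,0,0,0,0,0],[0,-0.155,0,0,0,0,0],[0,-0.165,0,0,0,0,0],[0,-0.165,0,0,0,0,0]]'
python3 -c "
from h import *
plan([.55,.115,.3],3.5)
crop(snapshot('side'),'pics/side8.png',230,0,130,120,5)
"
```

```text
time: 8.55
tcp_pos: [0.5213, -0.1718, 0.2688]
tcp_rot: [-45.9, 89.9, -30.2]
ft_force: [-0.2, 0.1, -1.6]
opening: 0.0268
t 8.55 tcp [ 0.5213 -0.1718  0.2688] jawyaw 15.7 tilt [ 0.0019 -0.0011 -1.    ] q [-29.9  12.5  81.2  -0.   86.2 -45.6] F [-0.2  0.1 -1.6] op 0.0268
shift [-0.0315  0.2683  0.1053] turn [0.2129 0.0016 0.0014]
```

View pics/side8.png

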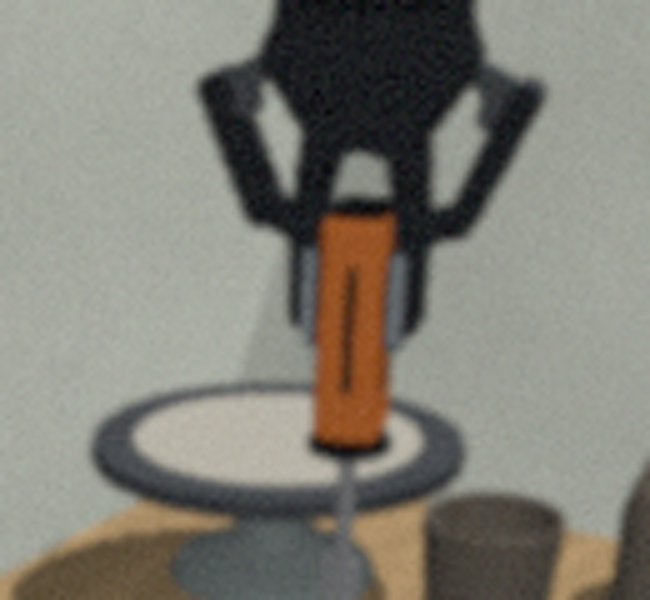

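```bash
python3 -c "
from h import *
crop(snapshot('side'),'pics/side9.png',270,80,60,60,10)
print((proj('side',[(.5213,-.1718,.188),(.5213,-.1718,.21)])-[270,80]+.5)*10-.5)
"
```

```text
[[281.39844584 406.79029858]
 [286.83511923 311.87558144]]
```

View pics/side9.png

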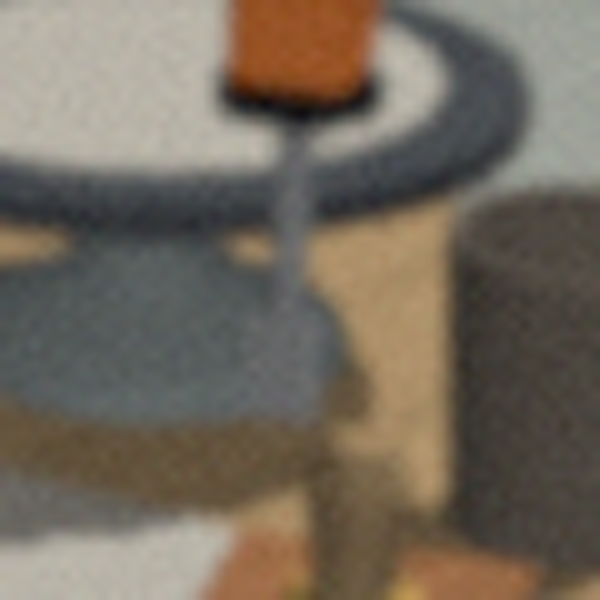

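```bash
python3 -c "
from h import *
for a in (15.7,105.7):
  d=.008*np.array([np.cos(np.radians(a)),np.sin(np.radians(a)),0]);P=np.array([.5213,-.1718,.188])
  print(a,(proj('side',[P+d,P-d])-[270,80]+.5)*10-.5)
print(ray('side',(256,192)))
"
```

```text
15.7 [[246.08882143 402.58432994]
 [316.88971293 411.01523277]]
105.7 [[273.1412979  420.41728735]
 [289.53143432 393.36818392]]
(array([0.15795533, 0.52733826, 0.51466737]), array([ 0.47028742, -0.68982646, -0.55046891]))
```

```bash
python3 -c "
from h import *
g=lambda u,z:atz('top',(180+(u[0]+.5)/10-.5,145+(u[1]+.5)/10-.5),z)
d=g((238,215),.084)-g((249,410),.084);print(np.degrees(np.arctan2(d[1],d[0])),np.linalg.norm(d))
plan([.5503,.1155,.2688],4)
" ; python3 -m crank '[[0,0,0.02,0.008,0.03,0,0],[0,0,0.05,0.02,0.05,0,0],[0,0,0.085,0.033,0.08,0,0],[0,0,0.12,0.047,0.11,0,0],[0,0,0.155,0.061,0.14,0,0],[0,0,0.19,0.075,0.17,0,0],[0,0,0.22,0.087,0.19,0,0],[0,0,0.245,0.097,0.205,0,0],[0,0,0.26,0.103,0.21,0,0],[0,0,0.268,0.106,0.21,0,0]]'
python3 -c "
from h import *
plan([.5503,.1155,.18],3.5)
"
```

```text
3.4884136015959184 0.040946131778841335
t 8.65 tcp [ 0.5205 -0.1713  0.2668] jawyaw 15.7 tilt [-1.e-03  6.e-04 -1.e+00] q [-29.9  12.6  81.4   0.   86.1 -45.6] F [-0.5  0.4 -1.8] op 0.027
shift [-0.0018  0.2681  0.1063] turn [ 0.2042 -0.0009 -0.0008]
time: 9.65
tcp_pos: [0.5496, 0.1167, 0.266]
tcp_rot: [171.7, 89.8, 175.5]
ft_force: [0.9, -0.8, -0.9]
opening: 0.0271
t 9.65 tcp [0.5496 0.1167 0.266 ] jawyaw 3.77 tilt [-2.7e-03  2.0e-04 -1.0e+00] q [ 0.6 14.1 79.5  0.  86.5 -3.2] F [ 0.9 -0.8 -0.9] op 0.0271
shift [ 0.086  -0.0013  0.0008] turn [ 0.0047 -0.0027 -0.0004]
```

Now lower until the tip is about 12 mm above the switch, then check.

```bash
python3 -m crank '[[0,0.01,0,0,0.005,0,0],[0,0.022,0,0,0.005,0,0],[0,0.036,0,0,0.005,0,0],[0,0.05,0,0,0.005,0,0],[0,0.064,0,0,0.005,0,0],[0,0.076,0,0,0.005,0,0],[0,0.086,0,0,0.005,0,0],[0,0.09,0,0,0.005,0,0],[0,0.09,0,0,0.005,0,0],[0,0.09,0,0,0.005,0,0]]'
python3 -c "
from h import *
plan([.5503,.1155,.18],3.5)
crop(snapshot('side'),'pics/side10.png',150,130,120,120,5)
crop(snapshot('top'),'pics/top10.png',160,120,100,100,6)
s,R=st();P=s['tcp_pos'].copy();P[2]-=.0808
print((proj('side',[P,(.5503,.1155,.084)])-[150,130]+.5)*5-.5,P)
"
```

```text
time: 10.65
tcp_pos: [0.5507, 0.1151, 0.178]
tcp_rot: [-2.3, 90.0, 1.1]
ft_force: [0.0, -0.2, -1.3]
opening: 0.0272
t 10.65 tcp [0.5507 0.1151 0.178 ] jawyaw 3.38 tilt [ 9.e-04  0.e+00 -1.e+00] q [ 0.4 16.9 88.1  0.  75.  -2.9] F [ 0.  -0.2 -1.3] op 0.0272
shift [-0.002   0.0005 -0.0004] turn [-0.0022  0.0009  0.    ]
[[283.17243993 419.55255467]
 [286.69707191 449.43269796]] [0.55088274 0.11519707 0.09747629]
```

View pics/side10.png

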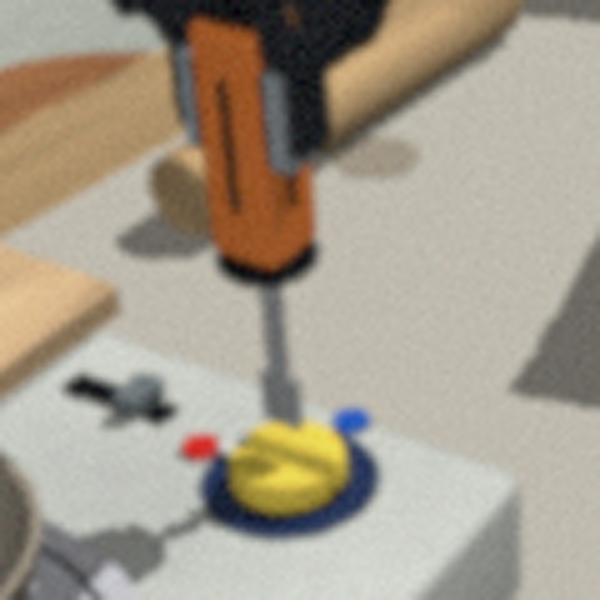

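View pics/top10.png

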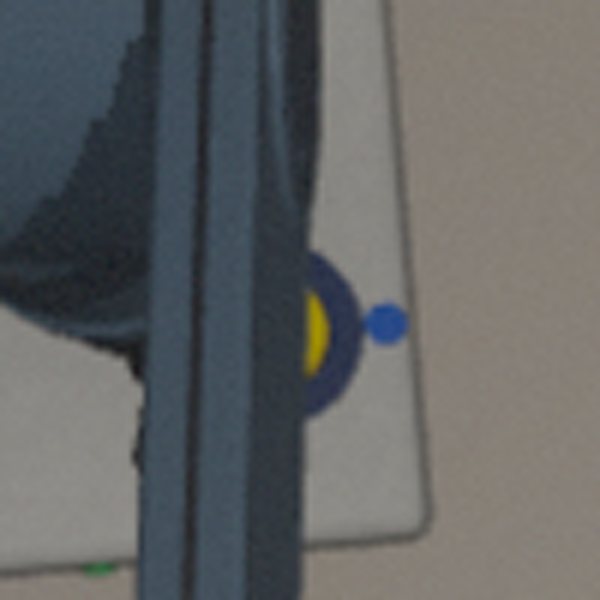

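```bash
python3 - <<'E'
from h import *
from scipy.optimize import minimize
def fit(n,im):
    hsv=cv2.cvtColor(im,cv2.COLOR_BGR2HSV);m=cv2.inRange(hsv,(20,100,60),(38,255,255))
    c=proj(n,[(.5503,.1155,.08)])[0].astype(int);k=np.zeros_like(m);k[c[1]-25:c[1]+25,c[0]-25:c[0]+25]=1;m=m*k
    m=cv2.morphologyEx(m,cv2.MORPH_CLOSE,np.ones((5,5)))
    ct=max(cv2.findContours(m,cv2.RETR_EXTERNAL,cv2.CHAIN_APPROX_NONE)[0],key=cv2.contourArea)
    a=np.linspace(0,2*np.pi,60)
    M=cv2.moments(cv2.convexHull(ct))
    def hull(p):
        pts=np.vstack([np.c_[p[0]+.022*np.cos(a),p[1]+.022*np.sin(a),0*a+z] for z in(.070,.084)])
        return cv2.convexHull(proj(n,pts).astype(np.float32))
    def cost(p):
        M2=cv2.moments(hull(p));return (M2['m10']/M2['m00']-M['m10']/M['m00'])**2+(M2['m01']/M2['m00']-M['m01']/M['m00'])**2
    r=minimize(cost,[.55,.115],method='Nelder-Mead',options=dict(xatol=1e-5,fatol=1e-8))
    print(n,r.x,r.fun,M['m00'],cv2.moments(hull(r.x))['m00'])
fit("side",cv2.imread("pics/side0.png"));fit("top",cv2.imread("pics/top0.png"))
# dots in side
hsv=cv2.cvtColor(cv2.imread("pics/side0.png"),cv2.COLOR_BGR2HSV)
for nm,lo,hi in(("red",(0,120,80),(8,255,255)),("blue",(100,180,100),(120,255,255))):
    m=cv2.inRange(hsv,lo,hi);k=np.zeros_like(m);k[205:232,180:228]=m[205:232,180:228];ys,xs=np.nonzero(k);print(nm,len(xs),atz("side",(xs.mean(),ys.mean()),.07))
E
```

```text
side [0.54896441 0.11673702] 6.982151687994743e-09 346.5 407.71598799631465
top [0.55049474 0.1161985 ] 2.8409518706618455e-09 334.0 364.6775687384652
red 24 [0.59223477 0.11949281 0.07      ]
blue 8 [0.55418852 0.07412505 0.07      ]
```

```bash
python3 -m crank '[[0,0.002,0.0007,0,0,0,0],[0,0.004,0.0007,0,0,0,0],[0,0.006,0.0007,0,0,0,0],[0,0.008,0.0007,0,0,0,0],[0,0.01,0.0007,0,0,0,0],[0,0.012,0.0007,0,0,0,0],[0,0.0135,0.0007,0,0,0,0],[0,0.015,0.0007,0,0,0,0],[0,0.016,0.0007,0,0,0,0],[0,0.016,0.0007,0,0,0,0]]'
python3 -c "
from h import *
plan([.5503,.1159,.1565],3.5)
"
```

```text
time: 11.75
tcp_pos: [0.5502, 0.1158, 0.1613]
tcp_rot: [176.8, 90.0, -179.8]
ft_force: [-0.0, 0.3, -1.2]
opening: 0.0273
t 11.75 tcp [0.5502 0.1158 0.1613] jawyaw 3.38 tilt [-2.e-04 -0.e+00 -1.e+00] q [ 0.5 17.6 89.4  0.  72.9 -2.9] F [-0.   0.3 -1.2] op 0.0273
shift [0.0048 0.0001 0.0001] turn [-0.0021 -0.0002 -0.    ]
```

```bash
python3 -m crank '[[0,0.001,0,0,0,0,0],[0,0.002,0,0,0,0,0],[0,0.003,0,0,0,0,0],[0,0.004,0,0,0,0,0],[0,0.005,0,0,0,0,0],[0,0.005,0,0,0,0,0],[0,0.005,0,0,0,0,0],[0,0.005,0,0,0,0,0],[0,0.005,0,0,0,0,0],[0,0.005,0,0,0,0,0]]'
python3 -c "
from h import *
plan([.5503,.1159,.1565],3.5)
crop(snapshot('side'),'pics/side11.png',170,170,80,80,8)
"
```

```text
time: 12.75
tcp_pos: [0.5503, 0.1159, 0.1565]
tcp_rot: [-4.6, 90.0, -1.2]
ft_force: [0.2, 0.4, -1.5]
opening: 0.0274
t 12.75 tcp [0.5503 0.1159 0.1565] jawyaw 3.38 tilt [ 1.e-04 -0.e+00 -1.e+00] q [ 0.5 17.9 89.8 -0.  72.3 -2.9] F [ 0.2  0.4 -1.5] op 0.0274
shift [ 0.  0. -0.] turn [-0.0021  0.0001  0.    ]
```

View pics/side11.png

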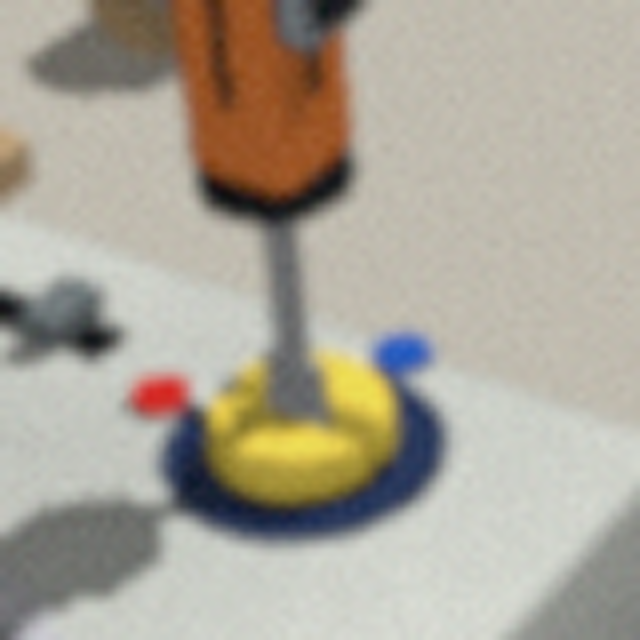

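```bash
python3 -m crank '[[0,0,0,0,0.06,0,0],[0,0,0,0,0.14,0,0],[0,0,0,0,0.22,0,0],[0,0,0,0,0.3,0,0],[0,0,0,0,0.38,0,0],[0,0,0,0,0.46,0,0],[0,0,0,0,0.54,0,0],[0,0,0,0,0.62,0,0],[0,0,0,0,0.7,0,0],[0,0,0,0,0.76,0,0]]'
python3 -c "
from h import *
plan([.5503,.1159,.1565],-91)
print(arm.state()['moment'])
crop(snapshot('side'),'pics/side12.png',170,170,80,80,8)
"
```

```text
time: 13.8
tcp_pos: [0.5503, 0.1156, 0.1566]
tcp_rot: [-42.6, 90.0, -82.9]
ft_force: [-0.7, -1.0, -1.2]
opening: 0.0267
t 13.8 tcp [0.5503 0.1156 0.1566] jawyaw -40.32 tilt [ 1.e-04 -6.e-04 -1.e+00] q [ 0.5 17.9 89.8 -0.  72.3 40.9] F [-0.7 -1.  -1.2] op 0.0267
shift [ 0.0001  0.0002 -0.0002] turn [8.845e-01 6.000e-04 2.000e-04]
[-0.22100904  0.04783406  0.15617643]
```

View pics/side12.png

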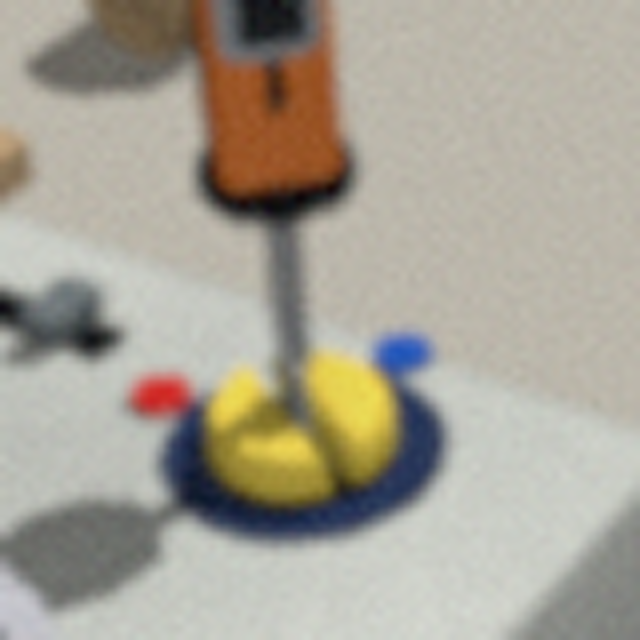

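The switch follows the blade. I'll continue the turn.

```bash
python3 -m crank '[[0,0,0,0,0.09,0,0],[0,0,0,0,0.19,0,0],[0,0,0,0,0.29,0,0],[0,0,0,0,0.39,0,0],[0,0,0,0,0.49,0,0],[0,0,0,0,0.59,0,0],[0,0,0,0,0.69,0,0],[0,0,0,0,0.79,0,0],[0,0,0,0,0.87,0,0],[0,0,0,0,0.9,0,0]]'
python3 -c "
from h import *
plan([.5503,.1159,.1565],-91)
print(arm.state()['moment'])
crop(snapshot('side'),'pics/side13.png',170,170,80,80,8)
"
```

```text
time: 14.85
tcp_pos: [0.5501, 0.1153, 0.1565]
tcp_rot: [-24.2, 89.9, -116.0]
ft_force: [-0.8, -1.5, -0.1]
opening: 0.0268
t 14.85 tcp [0.5501 0.1153 0.1565] jawyaw -91.77 tilt [-5.0e-04 -1.1e-03 -1.0e+00] q [ 0.5 17.9 89.8 -0.1 72.3 92.3] F [-0.8 -1.5 -0.1] op 0.0268
shift [ 0.      0.0002 -0.0006] turn [-0.0134  0.0011  0.0005]
[-0.6257395   0.25883511  0.08883143]
```

View pics/side13.png

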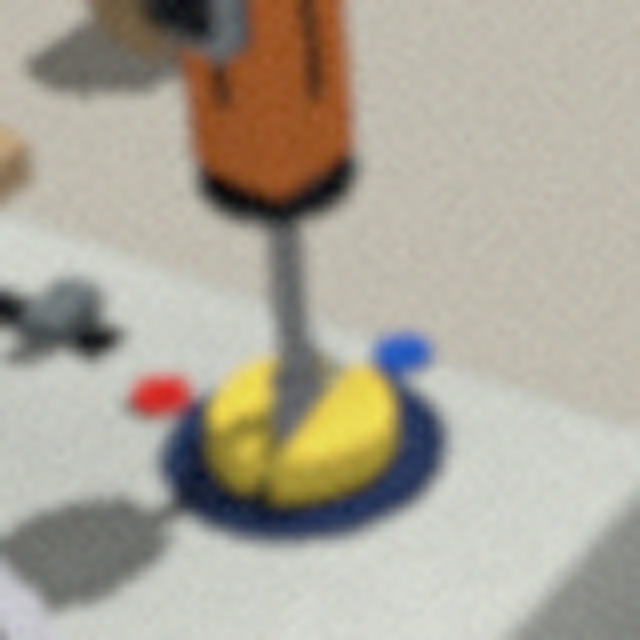

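```bash
python3 -c "
from h import *
for a in(-65,-75,-82,-90):
  d=.022*np.array([np.cos(np.radians(a)),np.sin(np.radians(a)),0]);c=np.array([.5503,.1159,.084])
  print(a,((proj('side',[c-d,c+d,c-d-[0,0,.011]])-170+.5)*8-.5).round(0).tolist())
"
```

```text
-65 [[272.0, 459.0], [322.0, 345.0], [276.0, 496.0]]
-75 [[256.0, 456.0], [337.0, 347.0], [261.0, 494.0]]
-82 [[246.0, 454.0], [347.0, 349.0], [250.0, 491.0]]
-90 [[235.0, 449.0], [358.0, 353.0], [240.0, 487.0]]
```

```bash
python3 -m crank '[[0,0,0,0,0.03,0,0],[0,0,0,0,0.06,0,0],[0,0,0,0,0.09,0,0],[0,0,0,0,0.1,0,0],[0,0,0,0,0.1,0,0],[0,0,0,0,0.1,0,0],[0,0,0,0,0.1,0,0],[0,0,0,0,0.1,0,0],[0,0,0,0,0.1,0,0],[0,0,0,0,0.1,0,0]]'
python3 -c "
from h import *
plan([.5503,.1159,.1565],-91)
print(arm.state()['moment'])
crop(snapshot('side'),'pics/side14.png',180,190,60,50,12)
"
```

```text
time: 15.9
tcp_pos: [0.5501, 0.1155, 0.1565]
tcp_rot: [-28.4, 90.0, -125.9]
ft_force: [-2.1, -4.6, 0.8]
opening: 0.0271
t 15.9 tcp [0.5501 0.1155 0.1565] jawyaw -97.45 tilt [-4.e-04 -5.e-04 -1.e+00] q [ 0.5 17.9 89.8 -0.  72.3 98. ] F [-2.1 -4.6  0.8] op 0.0271
shift [-0.      0.0001 -0.0004] turn [-0.1125  0.0006  0.0004]
[-1.29864112  0.60983143  0.15387882]
```

View pics/side14.png

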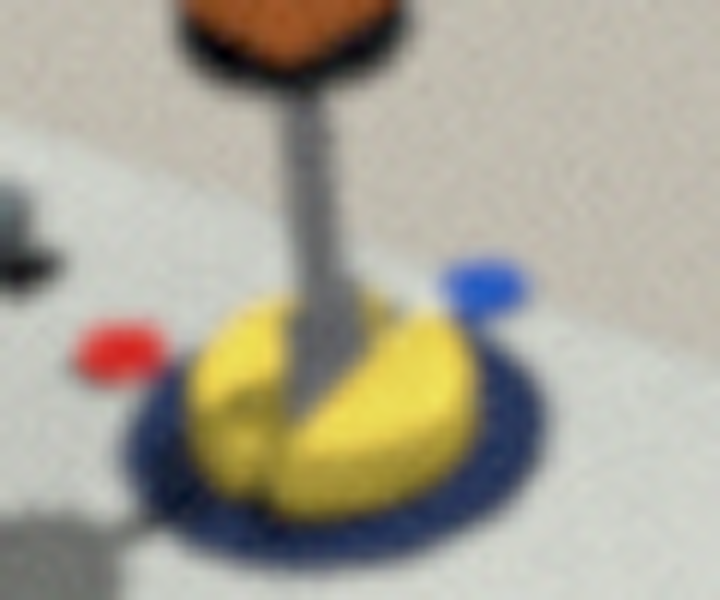

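```bash
python3 -m crank '[[0,0,0,0,-0.05,0,0],[0,0,0,0,-0.1,0,0],[0,0,0,0,-0.13,0,0],[0,-0.004,0,0,-0.13,0,0],[0,-0.01,0,0,-0.13,0,0],[0,-0.02,0,0,-0.13,0,0],[0,-0.04,0,0,-0.13,0,0],[0,-0.06,0,0,-0.13,0,0],[0,-0.085,0,0,-0.13,0,0],[0,-0.11,0,0,-0.13,0,0]]'
python3 -c "
from h import *
plan([.521,-.1716,.2668],-74.3)
im=snapshot('side');cv2.imwrite('pics/side15f.png',im)
crop(im,'pics/side15.png',170,110,90,130,5)
"
```

```text
time: 16.95
tcp_pos: [0.5506, 0.1162, 0.2685]
tcp_rot: [114.7, 89.9, 24.7]
ft_force: [1.4, -0.5, -1.0]
opening: 0.0269
t 16.95 tcp [0.5506 0.1162 0.2685] jawyaw -90.03 tilt [ 1.5e-03  7.0e-04 -1.0e+00] q [ 0.5 14.  79.3  0.  86.6 90.6] F [ 1.4 -0.5 -1. ] op 0.0269
shift [ 0.0015 -0.0294  0.2878] turn [-0.2746 -0.0005 -0.0015]
```

View pics/side15.png

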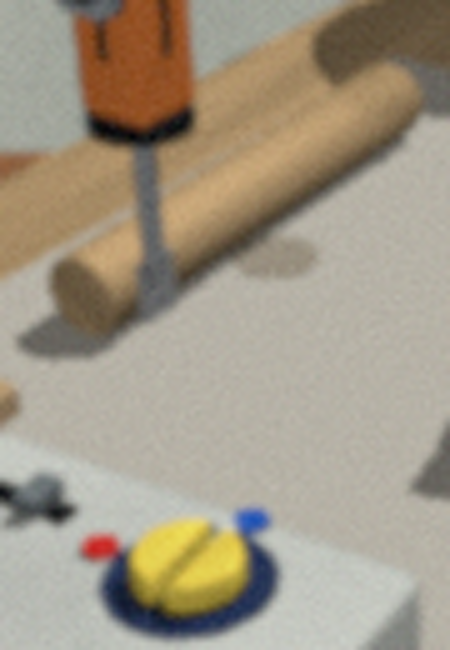

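```bash
python3 -m crank '[[0,0,-0.001,0.015,-0.06,0,0],[0,0,-0.004,0.04,-0.15,0,0],[0,0,-0.007,0.07,-0.25,0,0],[0,0,-0.01,0.1,-0.35,0,0],[0,0,-0.014,0.135,-0.45,0,0],[0,0,-0.017,0.17,-0.55,0,0],[0,0,-0.021,0.205,-0.65,0,0],[0,0,-0.024,0.235,-0.75,0,0],[0,0,-0.027,0.26,-0.85,0,0],[0,0,-0.029,0.28,-0.92,0,0]]'
python3 -c "
from h import *
plan([.521,-.1716,.2668],15.7)
"
```

```text
time: 18.0
tcp_pos: [0.5213, -0.1658, 0.2671]
tcp_rot: [18.9, 89.9, -18.3]
ft_force: [1.3, 0.4, -1.9]
opening: 0.0268
t 18.0 tcp [ 0.5213 -0.1658  0.2671] jawyaw -37.17 tilt [ 1.5e-03 -5.0e-04 -1.0e+00] q [-29.3  12.4  81.6   0.   85.9   7.8] F [ 1.3  0.4 -1.9] op 0.0268
shift [ 0.0003 -0.0049  0.0032] turn [-9.228e-01  1.600e-03  2.000e-04]
```

```bash
python3 -m crank '[[0,0,-0.001,0.001,-0.1,0,0],[0,0,-0.003,0.002,-0.21,0,0],[0,0,-0.0049,0.0032,-0.32,0,0],[0,0,-0.0049,0.0032,-0.43,0,0],[0,0,-0.0049,0.0032,-0.54,0,0],[0,0,-0.0049,0.0032,-0.65,0,0],[0,0,-0.0049,0.0032,-0.76,0,0],[0,0,-0.0049,0.0032,-0.86,0,0],[0,0,-0.0049,0.0032,-0.92,0,0],[0,0,-0.0049,0.0032,-0.92,0,0]]'
python3 -m crank '[[0,0.01,0,0,0,0,0],[0,0.025,0,0,0,0,0],[0,0.04,0,0,0,0,0],[0,0.05,0,0,0,0,0],[0,0.058,0,0,0,0,0],[0,0.06,0,0,0,0,0],[0,0.06,0,0,0,0,0],[0,0.06,0,0,0,0,0],[0,0.06,0,0,0,0,0],[0,0.06,0,0,0,0,0]]'
python3 -c "
from h import *
plan([.521,-.1716,.1028],15.7)
crop(snapshot('side'),'pics/side16.png',250,60,100,120,5)
s,R=st();P=s['tcp_pos'].copy();P[2]-=.0808
print((proj('side',[P])-[250,60]+.5)*5-.5,P)
"
```

```text
time: 19.0
tcp_pos: [0.5212, -0.1699, 0.2671]
tcp_rot: [-24.3, 89.9, -8.9]
ft_force: [0.1, -0.8, -1.4]
opening: 0.0269
time: 20.0
tcp_pos: [0.5211, -0.1701, 0.207]
tcp_rot: [-44.4, 89.9, -29.0]
ft_force: [-1.1, 0.5, -1.2]
opening: 0.0269
t 20.0 tcp [ 0.5211 -0.1701  0.207 ] jawyaw 15.41 tilt [ 9.e-04 -5.e-04 -1.e+00] q [-29.7  14.3  87.5   0.   78.2 -45.2] F [-1.1  0.5 -1.2] op 0.0269
shift [ 0.1042 -0.0013 -0.0006] turn [-0.005   0.0007  0.0007]
[[231.91159533 430.98619664]] [ 0.52104299 -0.17007962  0.12612466]
```

View pics/side16.png

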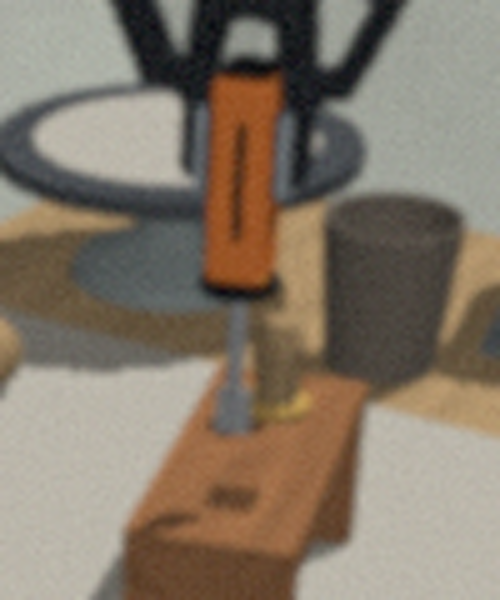

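```bash
python3 -m crank '[[0,0.002,-0.0013,-0.0006,-0.004,0,0],[0,0.006,-0.0013,-0.0006,-0.004,0,0],[0,0.012,-0.0013,-0.0006,-0.004,0,0],[0,0.018,-0.0013,-0.0006,-0.004,0,0],[0,0.024,-0.0013,-0.0006,-0.004,0,0],[0,0.03,-0.0013,-0.0006,-0.004,0,0],[0,0.036,-0.0013,-0.0006,-0.004,0,0],[0,0.042,-0.0013,-0.0006,-0.004,0,0],[0,0.048,-0.0013,-0.0006,-0.004,0,0],[0,0.05,-0.0013,-0.0006,-0.004,0,0]]'
python3 -c "
from h import *
plan([.521,-.1716,.1028],15.7)
crop(snapshot('side'),'pics/side17.png',250,60,100,120,5)
"
```

```text
time: 21.05
tcp_pos: [0.5202, -0.1712, 0.1556]
tcp_rot: [135.9, 89.9, 151.6]
ft_force: [-0.7, -0.9, -1.0]
opening: 0.027
t 21.05 tcp [ 0.5202 -0.1712  0.1556] jawyaw 15.64 tilt [-1.1e-03  6.0e-04 -1.0e+00] q [-29.9  16.5  91.9  -0.   71.7 -45.5] F [-0.7 -0.9 -1. ] op 0.027
shift [ 0.0528 -0.0007  0.0007] turn [-0.001  -0.0009 -0.0009]
```

View pics/side17.png

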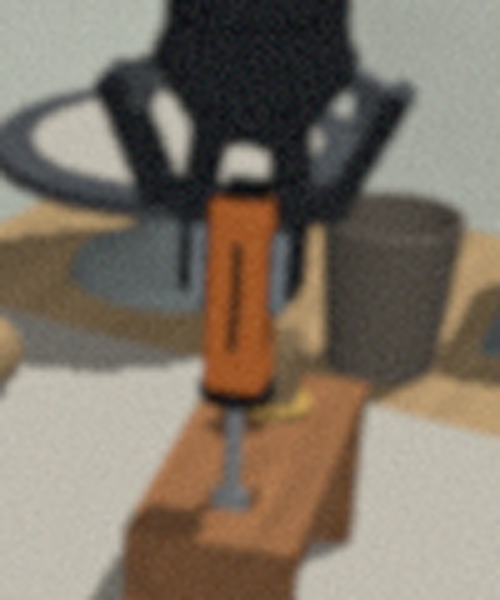

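```bash
python3 -m crank '[[0,0.003,-0.0005,0.0004,0,0,0],[0,0.009,-0.0005,0.0004,0,0,0],[0,0.016,-0.0005,0.0004,0,0,0],[0,0.023,-0.0005,0.0004,0,0,0],[0,0.03,-0.0005,0.0004,0,0,0],[0,0.037,-0.0005,0.0004,0,0,0],[0,0.043,-0.0005,0.0004,0,0,0],[0,0.047,-0.0005,0.0004,0,0,0],[0,0.05,-0.0005,0.0004,0,0,0],[0,0.051,-0.0005,0.0004,0,0,0]]'
python3 -c "
from h import *
plan([.521,-.1716,.1028],15.7)
crop(snapshot('side'),'pics/side18.png',250,60,100,120,5)
"
```

```text
time: 22.1
tcp_pos: [0.521, -0.1717, 0.1052]
tcp_rot: [127.5, 90.0, 143.1]
ft_force: [-0.2, -0.3, -0.7]
opening: 0.0271
t 22.1 tcp [ 0.521  -0.1717  0.1052] jawyaw 15.64 tilt [-3.e-04  2.e-04 -1.e+00] q [-29.9  19.3  95.6   0.   65.1 -45.5] F [-0.2 -0.3 -0.7] op 0.0271
shift [ 0.0024  0.0001 -0.    ] turn [-0.001  -0.0002 -0.0003]
```

View pics/side18.png

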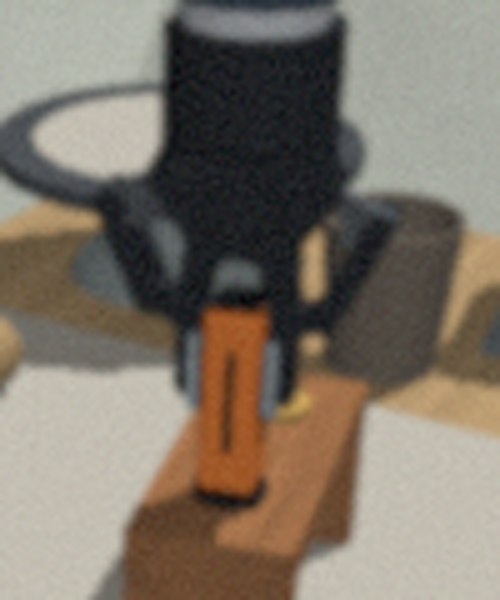

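Nearly home. I'll lower the last 2 mm and open.

```bash
python3 -m crank '[[0,0.001,0,0,0,0,0],[0,0.002,0,0,0,0,0],[0,0.0022,0,0,0,0,0],[0,0.0022,0,0,0,0,0],[100,0.0022,0,0,0,0,0],[100,0.0022,0,0,0,0,0],[100,0.0022,0,0,0,0,0],[100,0.0022,0,0,0,0,0],[100,0.0022,0,0,0,0,0],[100,0.0022,0,0,0,0,0]]'
python3 -m crank '[[100,0,0,0,0,0,0],[100,0,0,0,0,0,0],[100,0,0,0,0,0,0],[100,0,0,0,0,0,0],[100,-0.005,0,0,0,0,0],[100,-0.01,0,0,0,0,0],[100,-0.02,0,0,0,0,0],[100,-0.03,0,0,0,0,0],[100,-0.045,0,0,0,0,0],[100,-0.06,0,0,0,0,0]]'
python3 -m crank '[[100,-0.02,0,0,0,0,0],[100,-0.04,0,0,0,0,0],[100,-0.06,0,0,0,0,0],[100,-0.08,0,0,0,0,0],[100,-0.1,0,0,0,0,0],[100,-0.12,0,0,0,0,0],[100,-0.12,0,0,0,0,0],[100,-0.12,0,0,0,0,0],[100,-0.12,0,0,0,0,0],[100,-0.12,0,0,0,0,0]]'
python3 -c "
from h import *
im=snapshot('side');cv2.imwrite('pics/side19.png',im);crop(im,'pics/side19c.png',250,80,100,110,5);cv2.imwrite('pics/top19.png',snapshot('top'))
"
```

```text
time: 23.15
tcp_pos: [0.5211, -0.1718, 0.1033]
tcp_rot: [-49.1, 90.0, -33.4]
ft_force: [-0.5, -0.2, -1.1]
opening: 0.0854
time: 24.15
tcp_pos: [0.5213, -0.1719, 0.1648]
tcp_rot: [-43.4, 90.0, -27.8]
ft_force: [0.5, -0.7, 0.3]
opening: 0.0853
time: 25.15
tcp_pos: [0.5206, -0.1715, 0.2821]
tcp_rot: [134.6, 89.9, 150.2]
ft_force: [-0.0, 0.6, -0.5]
opening: 0.0853
```

View pics/side19.png

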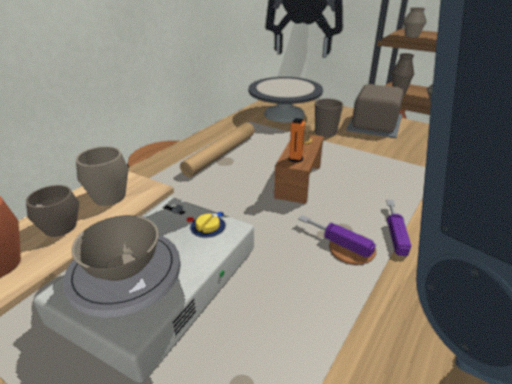

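View pics/side19c.png

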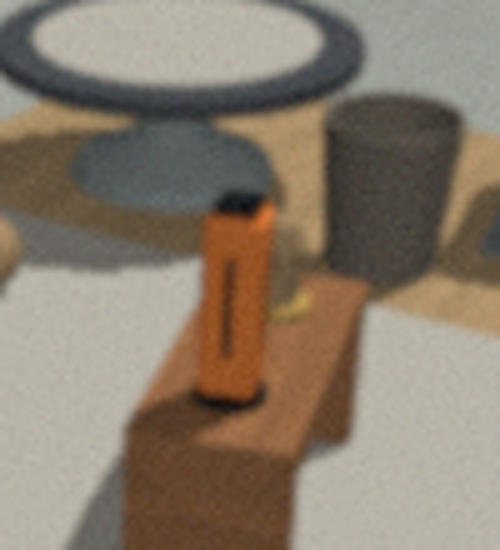

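View pics/top19.png

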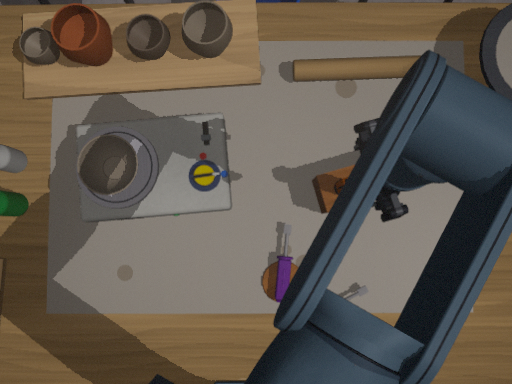

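```bash
python3 -c "
from h import *
crop('pics/top19.png','pics/t19.png',180,145,60,60,10)
d=cv2.absdiff(cv2.imread('pics/side19.png')[110:170,280:312],cv2.imread('pics/side2.png')[110:170,280:312]);print(d.mean(),d.max())
"
```

```text
3.885763888888889 38
```

View pics/t19.png

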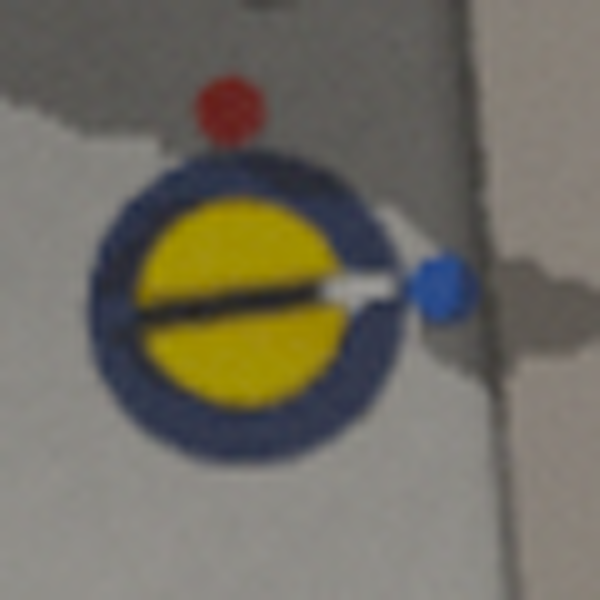

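The white pointer, at about (355,288) in the crop, points straight at the blue dot at (443,288). The driver stands in its hole as it did at the start. I'm handing in.

```bash
python3 -c "
from station import hand_in
print(hand_in())"
```

```text
the job is handed in; nothing more can be done
None
```

I turned the switch to the blue dot with the orange screwdriver and stood the screwdriver back in its own hole. I handed the job in at about 25 s of the 59 s allowed.

**Last checks:**
- **Switch:** in the top view its pointer is on the blue dot. I estimate an angle of about 1.5 rad, against the 1.3 needed.
- **Screwdriver:** in the side view it looks the same as before I picked it up: upright, with its collar on the rack. The gripper let it go within 1 mm of the height at which it picked it up. The arm hid the rack in the last top view, so this check rests on the side camera and the tool readings.
- **Forces and surroundings:** wrist forces stayed around 5 N or less in every reading. The gripper stayed above the wheel unit, and the bowl and trimming tool look undisturbed.

**What disagreed or went differently:**
- **Gripper height:** the cameras showed the gripper's tips about 30 mm higher than the reported tool position. I relied on the cameras and set the grasp height relative to the screwdriver.
- **Pointer lag:** the first full turn left the pointer a little short by eye, so I turned it another 0.1 rad before withdrawing the blade.
- **Purple look-alikes:** both purple screwdrivers were found lying on the table after my first moves. I didn't see how they fell. They stayed on the work surface, and I left them alone.

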